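# Start the clamp screw of a leaning plaster mould

### The arm

A 7-joint arm with a two-finger parallel gripper is mounted at the origin on the work surface. World frame = base frame: x ahead of the robot, y to its left, z up, the work surface at z = 0. Lengths are in mm, angles in rad, forces in N, time in s.
With the tool pointing down it reaches from about 400 to 875 mm from the base axis. Payload 4.4 kg.
Tool frame: the origin (TCP) lies at the very end of the fingers, on their centre line; the grasp point (between the pads) lies 19 mm behind it; x points along the fingers, z is the direction in which the jaws open and shut, and the axes are right-handed (so a half turn about x gives the same grasp; the last joint's range is limited). The gripper opens to 85 mm and grips with 20 to 120 N. Pads are 22 mm wide; open, the fingers measure 114 mm over their backs; the gripper's body (76 mm by 85 mm) begins 54 mm behind the grasp point. The pads swing forward as they close: fully open they stand 13 mm farther back than shut.
Start: joints at [1.218, 0.628, 0.038, 1.517, -0.027, 0.996, -0.02], TCP at [183.902, -623.456, 231.313] pointing down, gripper open.
Joint ranges: [-3.06, 3.06], [-0.37, 2.12], [-1.25, 1.32], [0.18, 2.47], [-1.1, 4.24], [0.23, 1.98], [-2.94, 2.94]. Speed limits (rad/s): [2.57, 2.57, 3.14, 3.14, 3.14, 3.14, 3.14].

### API

Orientations are given as a unit quaternion [x, y, z, w].
In Python, from station import arm gives the robot as it stands. The module is installed in compiled form; this text tells all that it offers. Calls block until the motion is done:
- arm.goto(position, orientation): joint-space move of the TCP to a pose.
- arm.move_linear(position, attitude=None, max_speed=150): straight line of the TCP; attitude=None keeps the orientation; max_speed is the mean speed in mm/s.
- arm.move_joints(angles): joint-space move.
- arm.ungrasp() and arm.close(): open the fingers fully, or close them until they stop; the grip force is fixed at half the most.
- arm.hold(seconds).
- arm.solve_ik(position, orientation): joint angles nearest the present ones, or None.
- arm.get_obs(): the state.
- arm.read_camera(name): name is "scene" or "top" or "wrist"; returns the picture (400x640x3 uint8, red, green, blue); there is no depth.
- arm.camera_params(name): a dict with "camera_matrix" (3x3 intrinsics, pixels), "k1" (the pictures are not rectified: a ray, as slopes to the right and down, at radius r is drawn at 1 + k1 r^2 times it, then the intrinsics apply), "R" (3x3) and "t" (3): a world point X has camera coordinates R X + t; the wrist camera has in their place "hand_eye" (4x4, takes a point from camera to tool coordinates, whose origin is the TCP and whose axes are the tool frame's). Camera axes: x right, y down, z forward; pixel columns grow to the right and rows downward; lengths in mm; the calibration is good to about 2 mm. A picture is of the moment at which its call begins: read the wrist's pose just before it. camera_params takes no time and is no camera call.
A pose or a line that the arm cannot do raises arm.PlanningError and nothing moves.
- arm.close_job(): hands the job in, once; it reports no verdict.
The state is a dict: "time": time; "qpos": joint angles; "qvel": joint speeds; "joint_torque": joint torques, N m; "tcp_pos": TCP position; "orientation": TCP orientation; "contact_force": force on the tool from outside, world axes, zero at the start; "torque": the same for the moment, N m; "opening": finger opening in mm.
Only numpy, scipy, OpenCV 4.12 (cv2) and the standard library are available. Lean on these libraries where they do the work, as an engineer would, in place of code of your own. Each camera call takes 0.05 s, during which the arm holds its last target. There are 200 camera calls.

### The job

Take the flat-bladed driver from the rack and start the mould's clamp screw with it: set the blade in the slot with the driver square on the screw's leaning axis before turning, then, keeping it square, turn the screw clockwise until its slot lies along the clamp bar. Then hang the driver back upright in the empty notch of the rack, and leave the socket key and the clay cup where they are.

Things in the scene. Friction and masses are not known exactly. Their poses are not given: they have to be found in the camera images.
- driver_grip (a point): Centre of the handle of the flat-bladed driver (220 g): a square dark wood bar 24 x 24 mm, 65 mm long, flats facing x and y. z runs from blade to handle; the blade's width lies along x. 100 mm above the blade's edge. It hangs upright in one of the rack's two notches by its flange (42 mm across, 7 mm thick, underside 60 mm above the blade's edge), turned up to 17 degrees from the rack; shank 12 mm.
- driver_tip (a point): Middle of the lower edge of the driver's flat blade, same axes. Blade 20 mm wide (along x), 4 mm thick (along y), 16 mm long. In the rack it hangs 25 mm above the table.
- driver_seat (a point): Centre of the underside of the driver's flange, 60 mm above the blade's lower edge, same axes; it rests on the rack's top.
- screw_slot (a point): Middle of the slot's mouth in the round cap (46 mm across, 14 mm high) of the steel clamp screw, on its axis. z points outward along the axis, which leans towards the near side of the mould's stand; x along the slot, y across. Slot 25 x 7 mm, closed at its ends, 9 mm deep, 1.5 mm bevel round the mouth. The mouth is 20 mm above the clamp bar, 130 to 190 mm above the table.
- screw_edge (a point): Point near the rim of the screw's cap, 16.5 mm from the axis along the slot.
- screw (a joint): Turn of the screw in rad, growing clockwise as seen from the cap. It starts at 0 to 0.5; the slot lies along the clamp bar at 1.45 (stop at 2.8). It turns against 0.22 N m of friction and stays where left; it sinks 1.6 mm per rad. The blade has about 0.15 rad of play either way in the slot.
- cradle (a joint): Lean in rad of the cradle that carries mould, clamp bar and screw, locked: 0 is upright; starts between 0.2 and 0.45. The screw's axis leans by this angle.
- rack_top (a point): Middle of the top face of the driver rack, a fixed wooden strip 70 mm (x) by 200 mm (y), 12 mm thick, on end posts, top 85 mm above the table. z up, x away from its front. Two notches 26 mm wide, open to the front (-x), 45 mm deep; a hung driver's axis stands at x = -5 mm, y = +55 or -55 mm. Only the two tools stand above it.
- driver: The flat-bladed driver as a whole, 132 mm long; its origin is at the middle of the blade's lower edge, same axes.
- spindle: The clamp screw as a whole (threaded shaft and slotted cap); origin on its axis, 24.5 mm under the mouth of the slot, z outward along the axis; x and y do not turn with the screw.
- key_center (a point): Socket key hanging in the rack's other notch: a similar tool but with a round bulbous handle and a round socket 20 mm across in place of a blade, as tall as the driver (tops 157 mm above the table); the point is 70 mm above its lower end. Not to be used or moved.
- cup_center (a point): Centre of a clay-coloured cup, 60 mm across and 60 mm high, standing near the mould and the rack; not to be moved.

How it is judged:
By the outcome, as a careful person would: the job done as asked, in the order asked, and still so for the second after the job is handed in, with the robot touching nothing.
It also fails if it takes over 59 s, if anything falls off the work surface, if the arm or the gripper's body presses on something with over 40 N, if the wrist force passes 120 N, or if a joint passes its speed limit or range.

## Working session

There is one attempt and no reset: what is moved stays moved. The work goes in short steps, each a Python script; the robot and the scene stay as the last script left them, time stands still between calls to the robot, and variables do not carry over. Pictures are saved under pics/ and viewed, about 8 in all and at most 12, crops included, and the job is handed in when it is done.

```bash
mkdir -p pics; ls; python3 - <<'E'
from station import arm
import cv2,numpy as np
o=arm.get_obs();print({k:np.round(v,3).tolist() for k,v in o.items()})
for n in("scene","top","wrist"):
    im=arm.read_camera(n);cv2.imwrite(f"pics/{n}0.png",im[...,::-1])
    print(n,{k:np.round(v,4).tolist() for k,v in arm.camera_params(n).items()})
a=cv2.imread("pics/scene0.png");b=cv2.imread("pics/top0.png")
E
```

```text
pics
{'time': 0.0, 'qpos': [1.218, 0.629, 0.038, 1.518, -0.027, 0.996, -0.02], 'qvel': [-0.001, 0.002, 0.001, -0.001, 0.001, -0.002, -0.0], 'joint_torque': [0.0, -56.34, 1.226, -19.344, 0.011, 0.011, -0.0], 'tcp_pos': [183.728, -622.836, 230.388], 'orientation': [0.424, 0.567, -0.423, 0.566], 'contact_force': [-0.721, 0.357, -1.096], 'torque': [-0.013, 0.025, 0.017], 'opening': 85.265}
scene {'camera_matrix': [[512.501, 0.0, 318.4836], [0.0, 512.501, 203.2692], [0.0, 0.0, 1.0]], 'k1': 0.0501, 'R': [[0.1287, 0.9917, 0.0023], [0.8323, -0.1067, -0.5439], [-0.5391, 0.072, -0.8392]], 't': [-75.1451, -414.3034, 1472.1731]}
top {'camera_matrix': [[415.3082, 0.0, 324.8628], [0.0, 415.3082, 200.5256], [0.0, 0.0, 1.0]], 'k1': -0.0826, 'R': [[-0.0228, -0.9997, 0.0044], [-0.996, 0.0223, -0.0861], [0.086, -0.0063, -0.9963]], 't': [25.2873, 550.1305, 1037.5214]}
wrist {'camera_matrix': [[324.6536, 0.0, 319.5449], [0.0, 324.6536, 197.5864], [0.0, 0.0, 1.0]], 'k1': -0.0145, 'hand_eye': [[0.0004, -0.3229, 0.9464, -141.0273], [0.0002, -0.9464, -0.3229, 84.2551], [1.0, 0.0003, -0.0003, -0.788], [0.0, 0.0, 0.0, 1.0]]}
```

View pics/scene0.png

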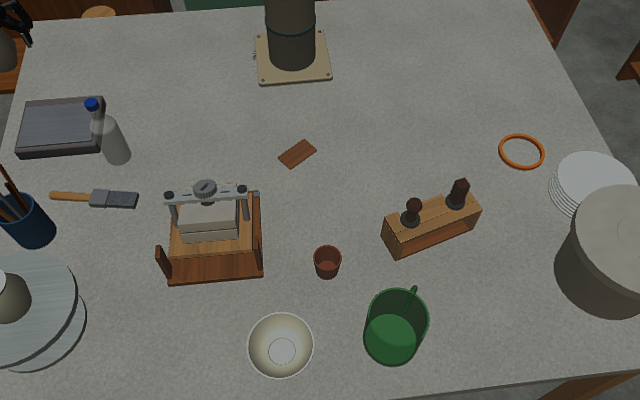

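View pics/top0.png

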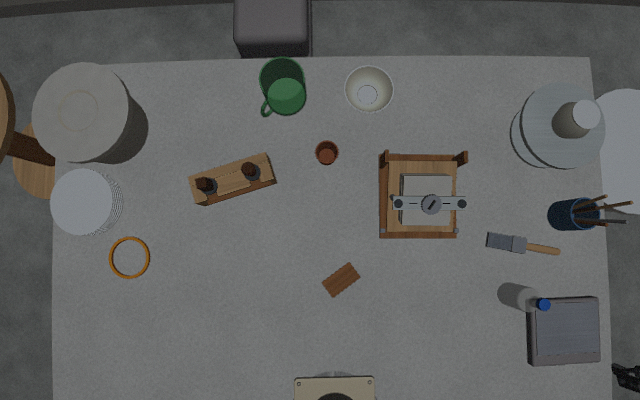

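The driver, with its square handle, is at scene (460,193) and top (205,185). The key is at scene (412,210) and the screw cap at scene (205,188) and top (431,204). Next I'll zoom in on both.

```bash
python3 - <<'E'
import cv2,numpy as np
a=cv2.imread("pics/scene0.png");b=cv2.imread("pics/top0.png")
def c(im,x,y,w,h):return cv2.resize(im[y:y+h,x:x+w],(400,300),interpolation=cv2.INTER_CUBIC)
m=np.vstack([np.hstack([c(a,376,170,112,84),c(b,184,140,100,75)]),np.hstack([c(a,150,170,128,96),c(b,370,145,112,84)])])
cv2.imwrite("pics/m0.png",m)
E
cat > h.py <<'E'
import numpy as np,cv2
from station import arm
from scipy.spatial.transform import Rotation as Ro
def ray(name,uv,pose=None):
    """world origin and unit directions of pixels (N,2); pose=(pos,quat) of the TCP for wrist"""
    P=arm.camera_params(name);K=np.array(P["camera_matrix"]);k=P["k1"]
    d=(np.atleast_2d(np.float64(uv))-K[:2,2])/K[0,0];s=d.copy()
    for _ in range(20): s=d/(1+k*(s**2).sum(1,keepdims=True))
    v=np.c_[s,np.ones(len(s))]
    if name=="wrist":
        H=np.array(P["hand_eye"]);R=Ro.from_quat(pose[1]).as_matrix()
        o=R@H[:3,3]+pose[0];v=v@(R@H[:3,:3]).T
    else:
        R=np.array(P["R"]);o=-R.T@np.array(P["t"]);v=v@R
    return o,v/np.linalg.norm(v,axis=1,keepdims=True)
def proj(name,X,pose=None):
    P=arm.camera_params(name);K=np.array(P["camera_matrix"]);X=np.atleast_2d(X)
    if name=="wrist":
        H=np.array(P["hand_eye"]);R=Ro.from_quat(pose[1]).as_matrix()
        c=((X-pose[0])@R-H[:3,3])@H[:3,:3]
    else: c=X@np.array(P["R"]).T+np.array(P["t"])
    s=c[:,:2]/c[:,2:];return s*(1+P["k1"]*(s**2).sum(1,keepdims=True))*K[0,0]+K[:2,2]
def plane(name,uv,z=None,pose=None,p0=None,n=(0,0,1)):
    o,v=ray(name,uv,pose);n=np.array(n,float);p0=np.array([0,0,z]) if p0 is None else np.array(p0)
    return o+v*(((p0-o)@n)/(v@n))[:,None]
def tri(rs):
    A=0;b=0
    for o,v in rs:
        v=v.reshape(3);M=np.eye(3)-np.outer(v,v);A=A+M;b=b+M@o
    x=np.linalg.solve(A,b);return x,[float(np.linalg.norm((np.eye(3)-np.outer(v.reshape(3),v.reshape(3)))@(x-o))) for o,v in rs]
def quat(xa,za):
    """tool x along xa (approach), z (jaws) along za"""
    x=np.array(xa,float);x/=np.linalg.norm(x);z=np.array(za,float);z-=x*(x@z);z/=np.linalg.norm(z)
    return Ro.from_matrix(np.c_[x,np.cross(z,x),z]).as_quat()
def snap(fn):
    o=arm.get_obs();im=arm.read_camera("wrist");cv2.imwrite(fn,im[...,::-1])
    p=(np.array(o["tcp_pos"]),np.array(o["orientation"]));np.savez(fn[:-4]+".npz",p=p[0],q=p[1]);return im,p
def load(fn):
    z=np.load(fn[:-4]+".npz");return cv2.imread(fn),(z["p"],z["q"])
E
```

```text
(no output)
```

View pics/m0.png

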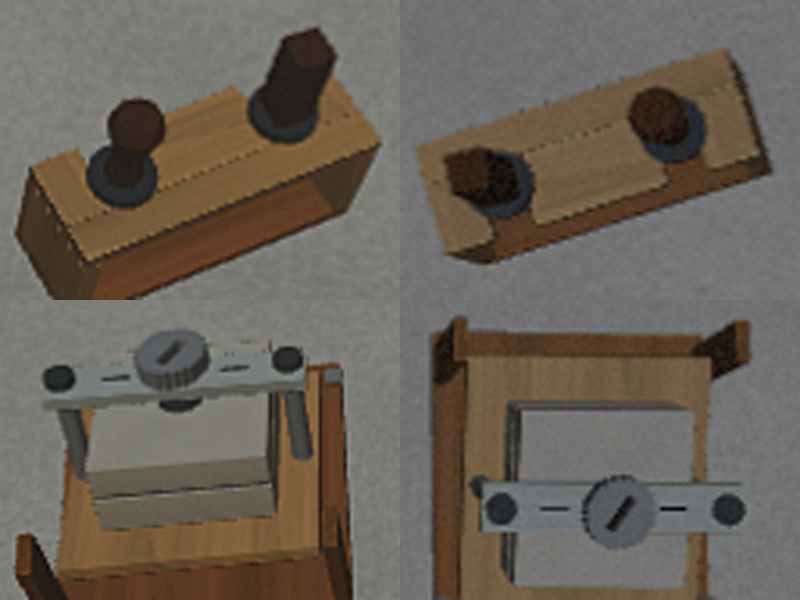

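The top view shows the rack's notches opening toward the robot (−x). The mould also leans toward the robot, and the slot and bar are easy to make out.

```bash
python3 - <<'E'
from h import *
np.set_printoptions(precision=1,suppress=True)
sc=lambda p,x,y,s,ox=0,oy=0:(x+(p[0]-ox)/s,y+(p[1]-oy)/s)
A=lambda p:sc(p,376,170,400/112);B=lambda p:sc(p,184,140,4,400,0);C=lambda p:sc(p,150,170,3.125,0,300);D=lambda p:sc(p,370,145,400/112,400,300)
def T(n,s,t):print(n,*tri([ray("scene",s),ray("top",t)]))
T("screw",C((171,352)),D((621,511)))
T("handle top",A((310,40)),B((467,166)))
T("bolt L/R(+y)",C((288,358)),D((502,508)))
T("bolt -y",C((59,378)),D((729,508)))
T("plate far? -y corner",C((60,572)),D((712,357)))
T("plate far +y",C((320,548)),D((466,355)))
T("block far -y lower",C((100,527)),D((692,405)))
for n,p in [("back -y",(728,50)),("back +y",(416,148)),("front +y",(448,252)),("front -y",(768,152))]:
    print("rack",n,plane("top",B(p),85))
print("rack scene",plane("scene",[A((28,170)),A((92,262)),A((380,143))],85))
print("cup",plane("top",(327,148),60))
print("bar dir", plane("top",[D((545,509)),D((674,509))],150), "slot",plane("top",[D((611,527)),D((632,496))],160))
E
```

```text
screw [ 526.2 -227.3  150.6] [0.8726099140876531, 0.8726099140876733]
handle top [587.9 292.2 162.3] [1.0261620179491102, 1.0261620179490891]
bolt L/R(+y) [ 530.9 -153.7  137. ] [1.188897572440077, 1.1888975724400892]
bolt -y [ 527.5 -302.   136.3] [0.7173247772128347, 0.7173247772128882]
plate far? -y corner [ 637.2 -314.5   75.5] [2.5175094681124257, 2.5175094681124204]
plate far +y [ 641.7 -145.    75. ] [0.556933127021733, 0.5569331270217255]
block far -y lower [ 604.6 -294.6   73.5] [7.024164377797326, 7.024164377797291]
rack back -y [[665.9 154.   85. ]]
rack back +y [[610.3 345.6  85. ]]
rack front +y [[546.2 325.4  85. ]]
rack front -y [[602.6 130.2  85. ]]
rack scene [[607.1 136.   85. ]
 [672.3 160.1  85. ]
 [615.1 346.9  85. ]]
cup [[679.    4.7  60. ]]
bar dir [[ 528.5 -179.8  150. ]
 [ 526.7 -262.5  150. ]] slot [[ 515.5 -218.9  160. ]
 [ 534.7 -233.1  160. ]]
```

```bash
python3 - <<'E'
from h import *
np.set_printoptions(precision=2,suppress=True)
def J(ax,ang):  # jaw dir at heading ang
    return quat(-np.array(ax),[np.cos(ang),np.sin(ang),0])
r=np.deg2rad
print("zdir now",Ro.from_quat(arm.get_obs()["orientation"]).as_matrix()[:,2])
L=0.32;ax=np.array([-np.sin(L),0,np.cos(L)])
for k in range(4):
    print("jaw offset",90*k)
    print(" look",arm.solve_ik([588,291,270],J([0,0,1],r(16+90*k))), "\n grasp",arm.solve_ik([588,291,106],J([0,0,1],r(16+90*k))))
    for f in (0,180):
      for a in (-36,-65,-105):
        p=np.array([526,-227,150])+ax*(100-19-9)
        print("  screw",f,a,arm.solve_ik(p,J(ax,r(a+f+90*k))))
E
```

```text
zdir now [ 0.28 -0.96 -0.  ]
jaw offset 0
 look [-0.02  0.75 -0.93  1.43  0.61  1.26 -0.72] 
 grasp [-0.24  0.82 -0.45  1.6   0.45  0.83 -0.6 ]
  screw 0 -36 [ 0.66  0.41 -0.28  2.07 -0.06  0.38 -0.17]
  screw 0 -65 [ 0.59  0.4  -0.17  2.07 -0.18  0.39 -0.56]
  screw 0 -105 [ 0.48  0.4  -0.03  2.08 -0.34  0.4  -1.07]
  screw 180 -36 [ 0.12  0.44  0.47  2.09 -0.79  0.51 -2.6 ]
  screw 180 -65 [-0.04  0.49  0.72  2.09 -0.96  0.61 -2.92]
  screw 180 -105 [ 0.95  0.47 -0.69  2.06  0.44  0.43  1.31]
jaw offset 90
 look [ 0.07  0.85 -1.18  1.43  0.79  1.38  0.72] 
 grasp [-0.11  0.88 -0.7   1.59  0.67  0.92  0.8 ]
  screw 0 -36 [ 0.9   0.46 -0.61  2.07  0.35  0.41  1.04]
  screw 0 -65 [ 0.83  0.44 -0.5   2.07  0.22  0.4   0.66]
  screw 0 -105 [ 0.72  0.42 -0.35  2.07  0.03  0.38  0.11]
  screw 180 -36 [ 0.42  0.4   0.06  2.08 -0.43  0.41 -1.33]
  screw 180 -65 [ 0.33  0.41  0.18  2.08 -0.55  0.43 -1.72]
  screw 180 -105 [ 0.19  0.42  0.38  2.08 -0.71  0.48 -2.29]
jaw offset 180
 look [ 0.03  0.8  -1.06  1.43  0.7   1.32  2.35] 
 grasp [-0.79  0.84  0.51  1.61 -0.52  0.83 -2.92]
  screw 0 -36 [ 0.12  0.44  0.47  2.09 -0.79  0.51 -2.6 ]
  screw 0 -65 [-0.04  0.49  0.72  2.09 -0.96  0.61 -2.92]
  screw 0 -105 [ 0.95  0.47 -0.69  2.06  0.44  0.43  1.31]
  screw 180 -36 [ 0.66  0.41 -0.28  2.07 -0.06  0.38 -0.17]
  screw 180 -65 [ 0.59  0.4  -0.17  2.07 -0.18  0.39 -0.56]
  screw 180 -105 [ 0.48  0.4  -0.03  2.08 -0.34  0.4  -1.07]
jaw offset 270
 look [-0.29  0.62 -0.38  1.44  0.24  1.12 -2.  ] 
 grasp [-0.5   0.78 -0.01  1.6   0.01  0.76 -1.8 ]
  screw 0 -36 [ 0.42  0.4   0.06  2.08 -0.43  0.41 -1.33]
  screw 0 -65 [ 0.33  0.41  0.18  2.08 -0.55  0.43 -1.72]
  screw 0 -105 [ 0.19  0.42  0.38  2.08 -0.71  0.48 -2.29]
  screw 180 -36 [ 0.9   0.46 -0.61  2.07  0.35  0.41  1.04]
  screw 180 -65 [ 0.83  0.44 -0.5   2.07  0.22  0.4   0.66]
  screw 180 -105 [ 0.72  0.42 -0.35  2.07  0.03  0.38  0.11]
```

```bash
cat >> h.py <<'E'
def down(ang): return quat([0,0,-1],[np.cos(ang),np.sin(ang),0])
E
python3 - <<'E'
from h import *
p=arm.get_obs()["tcp_pos"];arm.move_linear([p[0]+40,p[1]+40,310],max_speed=200)
q=down(np.pi/2)
arm.goto([526,-200,255],q);print(arm.get_obs()["time"])
a,_=snap("pics/w1.png")
arm.goto([526,-255,255],q);b,_=snap("pics/w2.png");print(arm.get_obs()["time"],arm.get_obs()["tcp_pos"])
cv2.imwrite("pics/w12.png",np.vstack([a[50:350,100:540],b[50:350,100:540]])[...,::-1])
E
```

```text
2.5667
3.0 [ 525.47517885 -256.01133809  254.70930577]
```

View pics/w12.png

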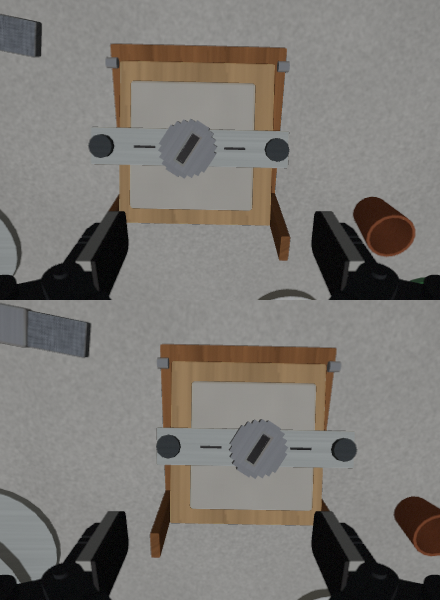

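The camera already looks almost straight down the screw's axis. In the first wrist crop the slot is at (188,149) and the bolts at (101,146) and (277,150). I'll triangulate the slot and bolts, and the plate and mould corners for the lean.

```bash
cat > m1.py <<'E'
from h import *
np.set_printoptions(precision=2,suppress=True)
I=[load("pics/w1.png"),load("pics/w2.png")]
off=[(100,50),(100,-250)]
def blob(g,c,r,thr):
    x,y=map(int,np.round(c));w=g[y-r:y+r+1,x-r:x+r+1];m=(w<thr).astype(np.uint8)
    n,l,s,ce=cv2.connectedComponentsWithStats(m,connectivity=4);
    k=1+np.argmin(np.hypot(*(ce[1:]-r).T)+100*(s[1:,4]<15));ys,xs=np.where(l==k)
    pts=np.c_[xs,ys].astype(np.float32)+[x-r,y-r];return pts
def pick(name,a,b,kind,thr=75):
    res=[]
    for (im,p),o,c in zip(I,off,(a,b)):
        g=cv2.cvtColor(im,cv2.COLOR_BGR2GRAY);c=np.array(c)+o
        if kind=="b": uv=blob(g,c,16,thr).mean(0)
        else: uv=cv2.cornerSubPix(g,np.float32(c).reshape(1,1,2),(4,4),(-1,-1),(3,30,.01)).reshape(2)
        res.append((uv,ray("wrist",uv,p)))
    X,e=tri([r[1] for r in res]);print(name,X,np.round(e,2),res[0][0],res[1][0],"shift",np.hypot(*(res[0][0]-off[0]-a)).round(1),np.hypot(*(res[1][0]-off[1]-b)).round(1));return X
S=pick("slot",(188,149),(259,449),"b")
b1=pick("bolt-y",(101,146),(168,446),"b");b2=pick("bolt+y",(277,150),(344,450),"b")
P=[pick(n,a,b,"c") for n,a,b in [("pl near-y",(121,62),(173,362)),("pl near+y",(275,64),(327,363)),("pl far-y",(121,222),(171,522)),("pl far+y",(270,225),(321,524)),
 ("m near-y",(132,81),(191,382)),("m near+y",(254,83),(315,383)),("m far-y",(132,208),(191,508)),("m far+y",(252,210),(312,510))]]
for i in (0,1,4,5):
    d=P[i]-P[i+2];print("edge",d,np.linalg.norm(d),"lean",np.arctan2(-d[2],-d[0]))
for (im,p),c in zip(I,[(288,199),(359,199)]):
    g=cv2.cvtColor(im,cv2.COLOR_BGR2GRAY)
    pts=blob(g,c,16,75);print("slot rect",cv2.minAreaRect(pts),len(pts))
d=b2-b1;print("bar",d,np.linalg.norm(d))
E
python3 m1.py
```

```text
slot [ 527.39 -226.25  149.48] [0. 0.] [287.23 198.21] [357.92 198.55] shift 1.1 1.2
bolt-y [ 529.24 -300.37  136.31] [0.01 0.01] [200.99 195.45] [268.07 196.01] shift 0.5 0.1
bolt+y [ 533.11 -152.16  136.11] [0.13 0.13] [376.51 199.42] [443.35 199.2 ] shift 0.8 1.0
pl near-y [ 467.92 -307.11   33.15] [0.21 0.21] [221. 112.] [273. 112.] shift 0.0 0.0
pl near+y [ 470.19 -140.     33.01] [0.58 0.58] [375. 114.] [427. 113.] shift 0.0 0.0
pl far-y [ 649.18 -317.1    61.55] [0.16 0.16] [221. 272.] [269.24 272.27] shift 0.0 1.8
pl far+y [ 639.35 -145.6    84.61] [1.16 1.16] [369.55 276.15] [421. 274.] shift 1.2 0.0
m near-y [ 482.7  -282.92   89.68] [0.73 0.73] [230.95 131.51] [291.48 133.52] shift 1.2 1.6
m near+y [ 484.98 -167.97   92.3 ] [0.07 0.07] [354.38 134.86] [415.33 134.87] shift 1.9 1.9
m far-y [ 594.02 -285.39  123.86] [0.74 0.74] [229.62 257.17] [289.84 256.13] shift 2.5 2.2
m far+y [ 588.58 -172.11  139.82] [1.1 1.1] [351.47 258.29] [415.2  260.91] shift 1.8 3.3
edge [-181.27    9.98  -28.4 ] 183.7494149312641 lean 0.15541561068839163
edge [-169.16    5.6   -51.6 ] 176.94194778488762 lean 0.2960859347333158
edge [-111.33    2.47  -34.18] 116.48016134181734 lean 0.29788003106983296
edge [-103.6     4.14  -47.51] 114.04888866223247 lean 0.4300160753873581Traceback (most recent call last):
  File "m1.py", line 26, in <module>
    pts=blob(g,c,16,75);print("slot rect",cv2.minAreaRect(pts),len(pts))
                                          ~~~~~~~~~~~~~~~^^^^^
cv2.error: OpenCV(4.12.0) /io/opencv/modules/imgproc/src/convhull.cpp:143: error: (-215:Assertion failed) total >= 0 && (depth == CV_32F || depth == CV_32S) in function 'convexHull'
```

```bash
python3 - <<'E'
from h import *
for deg in (60,52,45):
    t=np.deg2rad(deg);f=np.array([0,-np.sin(t),-np.cos(t)]);cy=np.array([0,-np.cos(t),np.sin(t)])
    cx=np.cross(cy,f);x=.9464*f-.3229*cy;y=-.3229*f-.9464*cy
    cam=np.array([545,-200,105])-250*f;tcp=cam+141*x-84.25*y;q=quat(x,cx)
    s=arm.solve_ik(tcp,q);print(deg,tcp,s)
    if s is not None:
        arm.goto(tcp,q);im,p=snap("pics/w3.png");print(arm.get_obs()["time"]);break
cv2.imwrite("pics/w3v.png",cv2.resize(im[60:340,140:500,::-1],None,fx=2,fy=2,interpolation=cv2.INTER_CUBIC)[::-1,::-1])
E
```

```text
60 [ 545.         -139.72044394  179.29929624] [-0.41727854  0.70889634  0.31378934  1.91851306  0.72660148  0.81519143
 -0.74432148]
5.05
```

View pics/w3v.png

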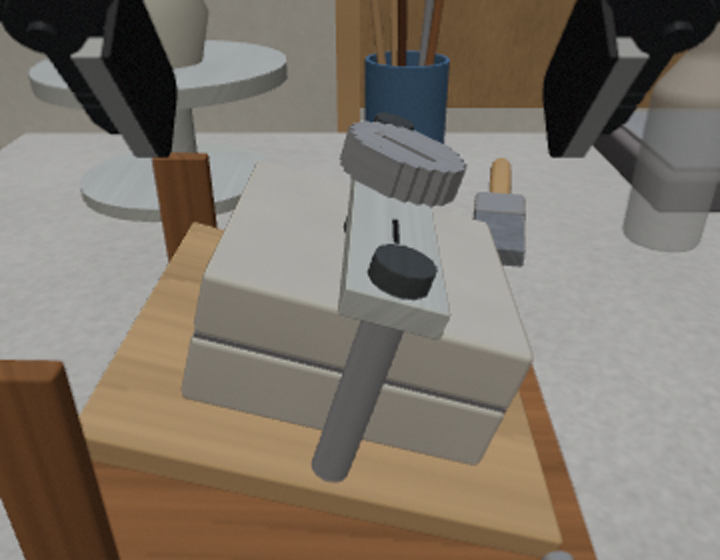

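The side view shows the lean clearly: four parallel cradle edges on the +y side, and the post. I'll intersect them with the vertical plane perpendicular to the bar.

```bash
sed -i 's/minAreaRect(pts)/minAreaRect(np.float32(pts))/' m1.py; python3 m1.py | tail -3; python3 - <<'E'
from h import *
im,p=load("pics/w3.png")
n=np.array([.026,1,0])
g=lambda X,Y:(140+(719-X)/2,60+(559-Y)/2)
for nm,a,b,y in [("plate",(88,438),(560,545),-142),("blk bot",(183,395),(475,463),-169),("part",(193,337),(505,410),-169),("blk top",(203,283),(530,358),-169),("bar",(342,310),(443,335),-141)]:
    X=plane("wrist",[g(*a),g(*b)],pose=p,p0=(530,y,100),n=n);d=X[1]-X[0];print(nm,X.round(1).tolist(),np.linalg.norm(d).round(1),"lean",np.arctan2(-d[2],-d[0]).round(3))
X=plane("wrist",[g(333,472),g(383,328)],pose=p,p0=(530,-152,100),n=n);d=X[1]-X[0];print("post",X.round(1),np.arctan2(-d[0],d[2]))
X=plane("wrist",[g(403,150)],pose=p,p0=(530,-226.5,100),n=n);print("slot",X)
E
```

```text
slot rect ((287.1859130859375, 198.1552276611328), (8.531953811645508, 30.58284568786621), 32.735225677490234) 260
slot rect ((357.8848876953125, 198.60020446777344), (8.510202407836914, 30.56127166748047), 33.023868560791016) 262
bar [  3.86 148.19  -0.3 ] 148.24048765690318
plate [[637.2, -144.8, 76.6], [472.0, -140.5, 27.9]] 172.2 lean 0.287
blk bot [[611.8, -171.1, 73.4], [500.4, -168.2, 41.4]] 115.9 lean 0.279
part [[604.6, -170.9, 99.8], [491.7, -168.0, 68.8]] 117.1 lean 0.267
blk top [[598.4, -170.8, 121.8], [485.6, -167.8, 92.9]] 116.4 lean 0.251
bar [[551.0, -141.5, 129.7], [521.2, -140.8, 121.4]] 30.9 lean 0.27
post [[ 555.6 -152.7   52.8]
 [ 538.5 -152.2  116.2]] 0.26254222107270536
slot [[ 529.05277112 -226.47537205  149.32827664]]
```

```bash
python3 - <<'E'
from h import *
np.set_printoptions(precision=3,suppress=True)
S=np.array([527.5,-226.4,149.5]);L=.272;b=np.array([.026,1,0]);b/=np.linalg.norm(b);ax=np.array([-np.sin(L),.026*np.sin(L),np.cos(L)]);e=np.cross(b,ax)
for f,c,a in [("pics/w1.png",(287.19,198.16),32.735),("pics/w2.png",(357.88,198.6),33.02)]:
    im,p=load(f);d=np.array([np.cos(np.radians(a+90)),np.sin(np.radians(a+90))])
    X=plane("wrist",[c-d*12,c+d*12],pose=p,p0=S,n=ax);v=X[0]-X[1];print(v,X.mean(0),"len",np.linalg.norm(v)*30.6/24,"angle from bar cw to go", np.arctan2(v@e,v@b))
p=arm.get_obs()["tcp_pos"];print("tcp",p)
arm.move_linear([540,-80,270],max_speed=250)
arm.goto([588,291,262],down(np.radians(106)));print(arm.get_obs()["time"])
im,p=snap("pics/w4.png")
cv2.imwrite("pics/w4v.png",cv2.resize(im[60:360,120:520,::-1],None,fx=2,fy=2,interpolation=cv2.INTER_CUBIC))
E
```

```text
[-15.674  10.599  -4.449] [ 525.29  -226.795  148.887] len 24.78236515250009 angle from bar cw to go -1.0190926955210489
[-15.59   10.54   -4.425] [ 525.346 -226.4    148.899] len 24.647917115908623 angle from bar cw to go -1.0191847068761102
tcp [ 544.926 -140.113  179.367]
7.2
```

View pics/w4v.png

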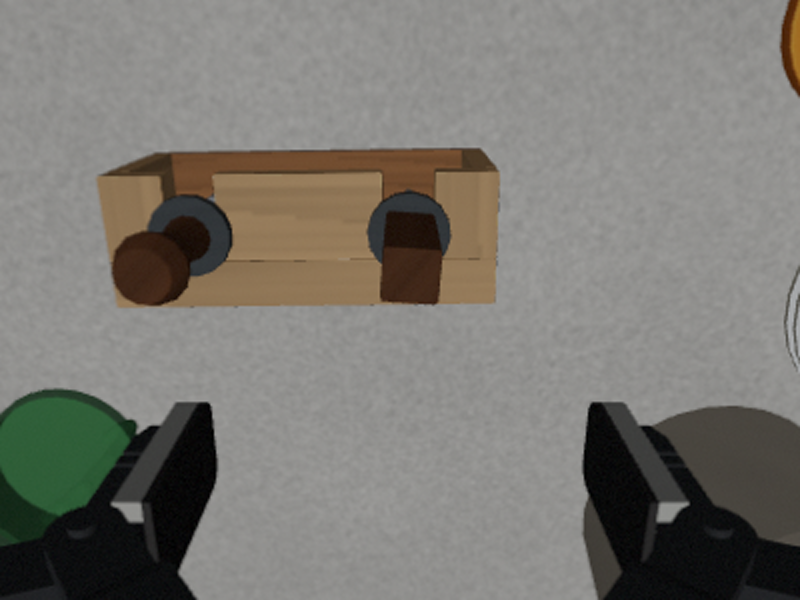

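```bash
python3 - <<'E'
from h import *
np.set_printoptions(precision=2,suppress=True)
im,p=load("pics/w1.png")
for uv in [(287.19,198.16),(287.23,198.21)]:
    o,v=ray("wrist",uv,p);print(uv,o,v,o+v*((149.48-o[2])/v[0,2]))
    print(plane("wrist",[uv],pose=p,p0=(527.5,-226.4,149.5),n=(-.2687,.007,.963)), proj("wrist",(527.39,-226.25,149.48),p))
im,p=load("pics/w4.png")
c=np.array([(384,248),(441,250),(439,304),(381,300)])/2+[120,60]
g=cv2.cvtColor(im,cv2.COLOR_BGR2GRAY)
m=(im[...,2].astype(int)<75)&(im[...,2]>im[...,0]+8)
c2=cv2.cornerSubPix(g,np.float32(c).reshape(-1,1,2),(3,3),(-1,-1),(3,30,.01)).reshape(-1,2);print(c,c2)
X=plane("wrist",c2,157.3,p);print(X,X.mean(0));
for i in range(4):
    d=X[(i+1)%4]-X[i];print(np.linalg.norm(d),np.degrees(np.arctan2(d[1],d[0])))
print("hand yaw",np.degrees(np.arctan2(*Ro.from_quat(p[1]).as_matrix()[[1,0],2])))
# rack corners + flange
r=np.array([(108,306),(495,302),(498,172),(99,175)])/2+[120,60]
R=plane("wrist",r,85,p);print("rack",R)
E
```

```text
(287.19, 198.16) [ 443.55 -200.35  395.69] [[ 0.32 -0.1  -0.94]] [[ 527.64 -226.53  149.48]]
[[ 527.63 -226.53  149.54]] [[287.53 197.86]]
(287.23, 198.21) [ 443.55 -200.35  395.69] [[ 0.32 -0.1  -0.94]] [[ 527.69 -226.5   149.48]]
[[ 527.66 -226.5   149.55]] [[287.53 197.86]]
[[312.  184. ]
 [340.5 185. ]
 [339.5 212. ]
 [310.5 210. ]] [[310.89 182.9 ]
 [340.5  185.  ]
 [337.59 211.83]
 [310.53 210.46]]
[[578.92 280.82 157.3 ]
 [574.19 303.64 157.3 ]
 [596.43 308.02 157.3 ]
 [601.29 286.69 157.3 ]] [587.7  294.79 157.3 ]
23.314824638957464 101.71266469548527
22.667334637308304 11.135775688198565
21.88174276413151 -77.15737484183904
23.129324654597756 -165.2907659871665
hand yaw 105.90020873859869
rack [[670.79 154.82  85.  ]
 [612.79 349.6   85.  ]
 [547.75 329.25  85.  ]
 [602.81 141.13  85.  ]]
```

```bash
python3 - <<'E'
from h import *
np.set_printoptions(precision=3,suppress=True)
S=np.array([527.5,-226.4,149.5]);L=.272;b=np.array([.026,1,0]);b/=np.linalg.norm(b);ax=np.array([-np.sin(L),.026*np.sin(L),np.cos(L)])
for f,c,a in [("pics/w1.png",(287.19,198.16),32.735)]:
    im,p=load(f);c=np.array(c);d=np.array([np.cos(np.radians(a+90)),np.sin(np.radians(a+90))])
    uv=[c-d*12,c+d*12,c];print(uv);print(plane("wrist",uv,pose=p,p0=S,n=ax))
print(np.array(arm.camera_params("wrist")["hand_eye"])[:3])
E
sed -n 1,60p m1.py >/dev/null; python3 m1.py | head -3
```

```text
[array([293.679, 188.066]), array([280.701, 208.254]), array([287.19, 198.16])]
[[ 519.858 -221.274  147.331]
 [ 535.419 -231.802  151.748]
 [ 527.625 -226.528  149.536]]
[[  -0.      -0.323    0.947 -141.031]
 [   0.      -0.947   -0.323   82.089]
 [   1.       0.       0.       0.803]]
slot [ 527.68 -226.5   149.49] [0. 0.] [287.23 198.21] [357.92 198.55] shift 1.1 1.2
bolt-y [ 529.53 -300.62  136.31] [0.01 0.01] [200.99 195.45] [268.07 196.01] shift 0.5 0.1
bolt+y [ 533.39 -152.41  136.13] [0.13 0.13] [376.51 199.42] [443.35 199.2 ] shift 0.8 1.0
```

The reported hand-eye calibration changes from call to call. I'll check how it's distributed so I can average it.

```bash
cat > t.py <<'E'
from station import arm
import numpy as np
np.set_printoptions(precision=3,suppress=True)
A=np.array([np.array(arm.camera_params("wrist")["hand_eye"])[:3] for _ in range(200)])
T=A[:,:,3];print(T[:3],T.mean(0),T.std(0),A[:,:,:3].mean(0).ravel(),A[:,:,:3].std(0).max())
t=np.array([arm.camera_params("top")["t"] for _ in range(50)]);print(t.mean(0),t.std(0))
E
for i in 1 2 3 4; do python3 t.py;done
```

```text
[[-141.031   82.089    0.803]
 [-141.031   82.089    0.803]
 [-141.031   82.089    0.803]] [-141.031   82.089    0.803] [0. 0. 0.] [-0.    -0.323  0.947  0.    -0.947 -0.323  1.     0.     0.   ] 2.220446049250313e-15
[  25.287  550.131 1037.521] [0. 0. 0.]
[[-141.031   82.089    0.803]
 [-141.031   82.089    0.803]
 [-141.031   82.089    0.803]] [-141.031   82.089    0.803] [0. 0. 0.] [-0.    -0.323  0.947  0.    -0.947 -0.323  1.     0.     0.   ] 2.220446049250313e-15
[  25.287  550.131 1037.521] [0. 0. 0.]
[[-141.031   82.089    0.803]
 [-141.031   82.089    0.803]
 [-141.031   82.089    0.803]] [-141.031   82.089    0.803] [0. 0. 0.] [-0.    -0.323  0.947  0.    -0.947 -0.323  1.     0.     0.   ] 2.220446049250313e-15
[  25.287  550.131 1037.521] [0. 0. 0.]
[[-141.031   82.089    0.803]
 [-141.031   82.089    0.803]
 [-141.031   82.089    0.803]] [-141.031   82.089    0.803] [0. 0. 0.] [-0.    -0.323  0.947  0.    -0.947 -0.323  1.     0.     0.   ] 2.220446049250313e-15
[  25.287  550.131 1037.521] [0. 0. 0.]
```

```bash
sed -i 's/np.savez(fn\[:-4\]+".npz",p=p\[0\],q=p\[1\])/np.savez(fn[:-4]+".npz",p=p[0],q=p[1],H=arm.camera_params("wrist")["hand_eye"])/' h.py; python3 - <<'E'
from h import *
np.set_printoptions(precision=3,suppress=True)
q=down(np.radians(103))
arm.move_linear([587.8,293.8,165],q,200)
arm.move_linear([587.8,293.8,106],max_speed=100)
arm.close();o=arm.get_obs();print(o["time"],o["opening"],o["tcp_pos"],o["contact_force"],Ro.from_quat(o["orientation"]).as_matrix())
np.savez("grasp.npz",p=o["tcp_pos"],q=o["orientation"])
p=o["tcp_pos"];arm.move_linear([p[0],p[1],195],max_speed=120);o=arm.get_obs();print(o["time"],o["opening"],o["contact_force"],o["tcp_pos"])
im,pp=snap("pics/w5.png");print(proj("wrist",pp[0]+Ro.from_quat(pp[1]).apply([[81,0,0],[81,10,0],[81,-10,0]]),pp))
print(np.array(arm.camera_params("wrist")["hand_eye"])[:3,3])
cv2.imwrite("pics/w5v.png",cv2.resize(im[120:320,190:450,::-1],None,fx=3,fy=3,interpolation=cv2.INTER_CUBIC))
E
```

```text
9.2167 23.11491713780786 [587.96  293.983 106.39 ] [-0.11  -0.2    2.583] [[ 0.    -0.974 -0.225]
 [ 0.    -0.225  0.974]
 [-1.    -0.001  0.   ]]
10.1083 23.559436727295623 [ 0.16   0.061 -2.976] [587.357 293.514 194.038]
[[318.242 205.981]
 [318.227 192.933]
 [318.257 218.678]]
[-141.031   82.131    0.856]
```

View pics/w5v.png

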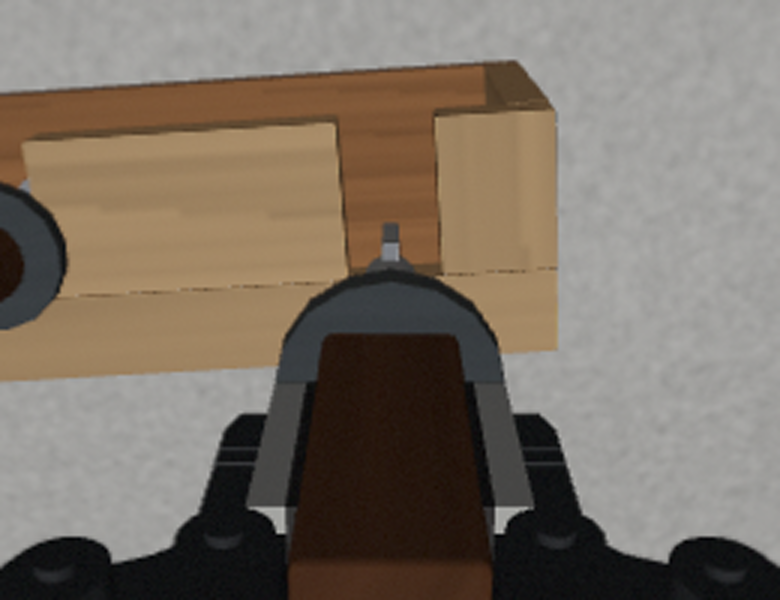

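The grip is good: opening 23.5 mm, blade visible at (391,235) in the crop and centred between the pads. The centre line sits at column 320.2, so the true hand-eye z offset is about −0.4 rather than +0.86. I'll use one fixed, corrected hand-eye and compare blade and slot in the same image at a hover.

```bash
cat >> h.py <<'E'
H0=np.array([[0,-.323,.947,-141.03],[0,-.947,-.323,82.1],[1,0,0,-.4],[0,0,0,1.]])
_cp=arm.camera_params
L=.272;b=np.array([.026,1,0]);b/=np.linalg.norm(b)
ax=np.array([-np.sin(L),.026*np.sin(L),np.cos(L)]);ax/=np.linalg.norm(ax);e=np.cross(b,ax)
def blade(th):
    """tool orientation with the blade (driver x) th rad short of the bar line, square on the axis"""
    xd=-(np.cos(th)*b-np.sin(th)*e);return quat(-ax,np.cross(ax,xd))
def tippos(tip,q,t): return np.array(tip)-Ro.from_quat(q).apply(t)
E
sed -i 's/H=np.array(P\["hand_eye"\])/H=H0/' h.py
python3 - <<'E'
from h import *
np.set_printoptions(precision=2,suppress=True)
c=[]
for f,uv in (("pics/w1.png",(287.23,198.21)),("pics/w2.png",(357.92,198.55))):
    im,p=load(f);c.append(ray("wrist",uv,p))
S,er=tri(c);print("S",S,er);np.save("S.npy",S)
im,p=load("pics/w5.png");R=Ro.from_quat(p[1])
print("near tip in tool",R.inv().apply(plane("wrist",[(320.5,194.7)],pose=p,p0=p[0]+R.apply([81,0,0]),n=R.apply([1,0,0]))-p[0]))
q=blade(1.019);print("xd",-Ro.from_quat(q).as_matrix()[:,1])
t=np.array([81.4,-.7,0])
pp=arm.get_obs()["tcp_pos"];arm.move_linear([pp[0]-20,pp[1],290],max_speed=200)
arm.goto(tippos(S+ax*60,q,t),q);arm.move_linear(tippos(S+ax*14,q,t),q,100)
o=arm.get_obs();print(o["time"],o["tcp_pos"],tippos(S+ax*14,q,t),o["contact_force"],o["opening"],o["qpos"])
im,p=snap("pics/w6.png")
cv2.imwrite("pics/w6v.png",cv2.resize(im[150:270,240:400,::-1],None,fx=5,fy=5,interpolation=cv2.INTER_CUBIC))
R=Ro.from_quat(p[1]);print(R.as_matrix(),"slot pred",proj("wrist",S,p),"tip near pred",proj("wrist",p[0]+R.apply([81.4,9.3,0]),p))
E
```

```text
S [ 527.77 -227.81  149.37] [0.005257221665912832, 0.005257221666039423]
near tip in tool [[81.    8.57  0.29]]
xd [ 0.81 -0.55  0.23]
13.3083 [ 501.93 -226.56  241.24] [ 501.58 -226.76  241.1 ] [ 0.51  0.55 -2.83] 23.530925184208677 [ 0.57  0.38 -0.17  2.01 -0.08  0.51  1.48]
[[ 0.27 -0.81  0.53]
 [-0.01  0.54  0.84]
 [-0.96 -0.23  0.14]] slot pred [[319.54 199.96]] tip near pred [[320.1  193.56]]
```

View pics/w6v.png

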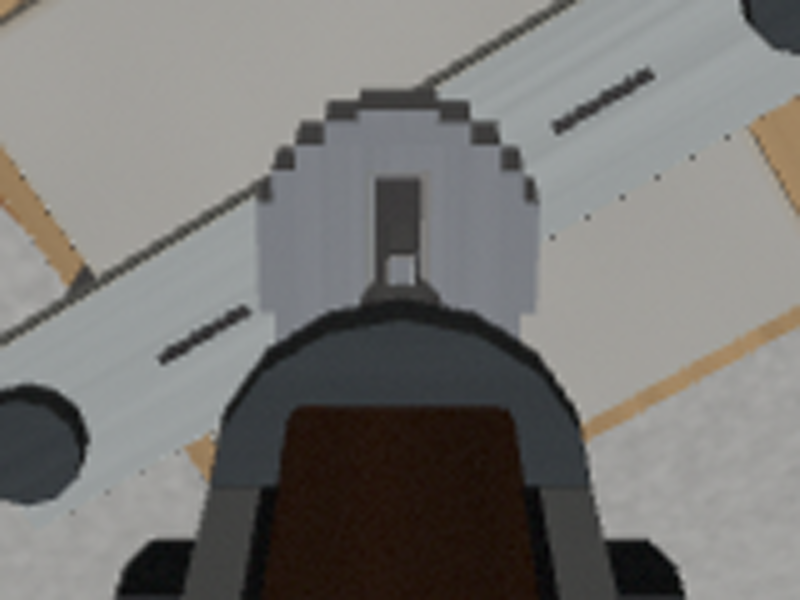

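The blade (col ≈401, row ≈255 of the crop) lies parallel to the slot (col ≈397.5, near end row 178). It sits about 0.45 mm to one side, and the along-slot error roughly cancels. I'll apply that correction and insert in steps with a force check.

```bash
python3 - <<'E'
from h import *
np.set_printoptions(precision=2,suppress=True)
S=np.load("S.npy");t=np.array([81.4,-.7,0]);q=blade(1.019)
R=Ro.from_quat(q);S2=S+R.apply([0,0,-.45]);np.save("S2.npy",S2)
im,p=load("pics/w6.png");print("near end pred",proj("wrist",S+Ro.from_quat(p[1]).apply([0,12.5,0]),p))
f0=np.array(arm.get_obs()["contact_force"])
for h in (4,1,-1,-3,-4.5,-6,-7):
    arm.move_linear(tippos(S2+ax*h,q,t),q,40)
    o=arm.get_obs();d=np.array(o["contact_force"])-f0
    tipw=np.array(o["tcp_pos"])+Ro.from_quat(o["orientation"]).apply(t)
    print(h,"reached",(tipw-S2)@ax,"lat",R.inv().apply(tipw-S2)[1:],"F ax",d@ax,"lat",R.inv().apply(d)[1:],o["opening"])
    if abs(d@ax)>10: print("stop");break
print(o["time"],o["torque"])
im,p=snap("pics/w7.png");cv2.imwrite("pics/w7v.png",cv2.resize(im[150:270,240:400,::-1],None,fx=5,fy=5,interpolation=cv2.INTER_CUBIC))
E
```

```text
near end pred [[319.54 184.41]]
4 reached 3.8159877575008325 lat [ 0.24 -0.08] F ax -0.3606567669054558 lat [0.01 0.5 ] 23.26294632991735
1 reached 0.8554275333849297 lat [ 0.15 -0.01] F ax -0.09489959827001808 lat [ 0.33 -0.3 ] 23.690538365483818
-1 reached -1.092332384839247 lat [ 0.1  -0.01] F ax 0.5739476274435616 lat [0.86 0.17] 23.13464153856877
-3 reached -3.1271141263509525 lat [ 0.12 -0.01] F ax -0.24957357325203355 lat [0.31 0.68] 23.76048578837886
-4.5 reached -4.608326031029083 lat [ 0.13 -0.01] F ax 1.1855597373172633 lat [-0.05  0.07] 23.312052286712092
-6 reached -5.53439070097113 lat [-0.31 -0.  ] F ax 6.440824679994769 lat [ 0.08 -0.18] 23.298135218531268
-7 reached -5.7655183291845855 lat [-0.53  0.04] F ax 15.378739607699446 lat [3.14 0.4 ] 23.612937018317012
stop
15.2583 [0.41 1.   0.14]
```

View pics/w7v.png

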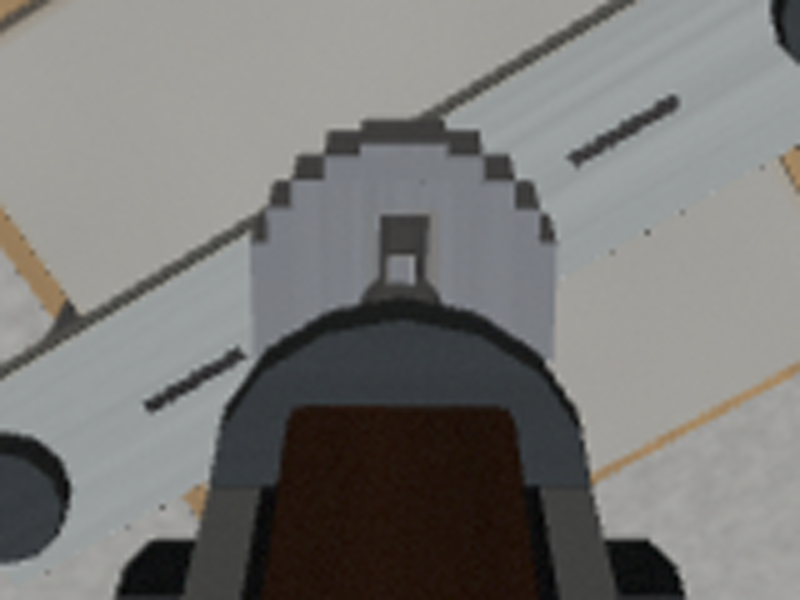

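```bash
python3 - <<'E'
from h import *
np.set_printoptions(precision=2,suppress=True)
im,_=load("pics/w7.png");g=cv2.cvtColor(im,cv2.COLOR_BGR2GRAY);print(g[191:208,312:330])
S2=np.load("S2.npy");t=np.array([81.4,-.7,0]);q=blade(1.019);R=Ro.from_quat(q)
arm.move_linear(tippos(S2-ax*4.8,q,t),q,40)
f0=np.array(arm.get_obs()["contact_force"]);print("rest",R.inv().apply(f0))
for d in ([0,0,1.3],[0,0,2.6],[0,0,0],[0,0,-1.3],[0,0,-2.6],[0,0,0],[0,2,0],[0,4,0],[0,0,0],[0,-2,0],[0,-4,0],[0,0,0]):
    arm.move_linear(tippos(S2-ax*4.8+R.apply(d),q,t),q,60);o=arm.get_obs();F=R.inv().apply(np.array(o["contact_force"])-f0)
    tipw=np.array(o["tcp_pos"])+Ro.from_quat(o["orientation"]).apply(t)
    print(d,"at",R.inv().apply(tipw-S2),"F",F)
    if abs(F[1:]).max()>12: arm.move_linear(tippos(S2-ax*4.8,q,t),q,60)
print(arm.get_obs()["time"])
E
```

```text
[[125 125 122 124 126 124 124 126 127 127 126 125 127 126 125 127 127 129]
 [126 124 123 125 125 123 125 127 125 124 121 123 123 122 122 125 128 128]
 [126 122 124 127  72  68  70  69  69  71  69  67  69  78 119 123 128 129]
 [128 124 123 126  64  58  63  62  59  61  58  60  60  72 118 123 128 128]
 [127 125 123 127  66  57  61  62  63  62  61  61  61  74 119 123 128 128]
 [127 123 124 113  63  57  63  63  64  64  62  61  61  87 119 123 127 128]
 [126 123 123 110  63  58  63  62  64  64  62  61  59  89 119 122 128 129]
 [126 124 124 110  63  57  64  63  63  64  62  60  59  90 119 123 128 129]
 [126 124 123 110  62  58  65  64  63  62  60  58  59  89 121 123 128 129]
 [126 124 122 110  62  59  60  61  57  58  55  57  59  90 120 123 128 129]
 [126 124 122 109  63  84 117 123 121 122 128  63  59 105 121 123 128 130]
 [125 125 122 110  63  99 126 126 124 125 139  56  60 106 121 123 127 129]
 [126 124 122 110  63 101 126 125 124 125 139  55  59 107 122 124 128 128]
 [127 124 123 111  63 100 126 125 125 124 139  55  57 107 121 123 129 129]
 [126 124 122  97  61 101 125 124 125 125 139  67 
[... 171 characters left out ...]
30]]
rest [ 3.06  0.3  -1.41]
[0, 0, 1.3] at [5.14 0.23 1.46] F [-0.26  0.07  1.59]
[0, 0, 2.6] at [4.97 0.19 1.97] F [-0.73  0.61 -1.37]
[0, 0, 0] at [ 4.74 -0.12  0.17] F [-0.72 -0.4   0.99]
[0, 0, -1.3] at [ 4.72 -0.11 -1.11] F [-1.2   0.49  1.64]
[0, 0, -2.6] at [ 4.75 -0.11 -1.4 ] F [-1.68  1.89  4.24]
[0, 0, 0] at [ 4.84  0.07 -0.68] F [-0.39  1.09  1.27]
[0, 2, 0] at [ 4.83  2.3  -0.45] F [-0.15  1.17  1.39]
[0, 4, 0] at [ 4.59  2.9  -0.2 ] F [ 0.44 -2.43  0.51]
[0, 0, 0] at [4.95 0.48 0.11] F [-0.91  0.88  0.95]
[0, -2, 0] at [ 4.87 -1.86  0.05] F [-0.07 -0.58  1.04]
[0, -4, 0] at [ 5.03 -2.74 -0.04] F [-1.16  2.87  2.09]
[0, 0, 0] at [ 4.66 -0.42 -0.01] F [-0.78 -0.62  1.1 ]
18.5583
```

Side-to-side play is about ±1.5 across and ±2.8 along, so the blade really is in the slot and centred. Now I'll turn clockwise, staying square and following the sink.

```bash
python3 - <<'E'
from h import *
np.set_printoptions(precision=2,suppress=True)
S2=np.load("S2.npy");t=np.array([81.4,-.7,0]);R0=Ro.from_quat(blade(1.019))
C=S2+R0.apply([0,.1,.3]);np.save("C.npy",C)
tau0=np.array(arm.get_obs()["torque"])@ax
for th in (.9,.75,.6,.45,.3,.15,.0,-.1):
    q=blade(th);arm.move_linear(tippos(C-ax*(4.8+1.6*max(0,.87-th)),q,t),q,60)
    o=arm.get_obs();F=np.array(o["contact_force"]);M=Ro.from_quat(o["orientation"]).as_matrix()
    tipw=np.array(o["tcp_pos"])+M@t;xd=-M[:,1]
    print(th,"act th",np.arctan2(xd@e,-xd@b).round(3),"tilt deg",np.degrees(np.arccos(-M[:,0]@ax)).round(2),"tip",((tipw-C)@ax).round(2),"tau",(np.array(o["torque"])@ax-tau0).round(3),"F",F,o["opening"].__round__(1),o["time"])
print(o["qpos"])
E
```

```text
0.9 act th 0.903 tilt deg 0.06 tip -4.67 tau -0.021 F [-0.19 -1.05 -3.  ] 23.5 18.825
0.75 act th 0.755 tilt deg 0.04 tip -4.9 tau 0.15 F [-0.19 -0.47 -1.32] 23.5 19.125
0.6 act th 0.605 tilt deg 0.03 tip -5.17 tau 0.137 F [-0.93 -1.93 -0.36] 23.4 19.425
0.45 act th 0.455 tilt deg 0.03 tip -5.4 tau 0.202 F [-0.43 -0.75 -0.82] 23.1 19.725
0.3 act th 0.305 tilt deg 0.03 tip -5.65 tau 0.208 F [-2.5  -0.66  0.34] 23.3 20.025
0.15 act th 0.155 tilt deg 0.02 tip -5.9 tau 0.19 F [-2.64 -0.9  -0.67] 23.2 20.325
0.0 act th 0.005 tilt deg 0.03 tip -6.18 tau 0.144 F [-3.21 -2.2   1.14] 24.0 20.625
-0.1 act th -0.095 tilt deg 0.03 tip -6.34 tau 0.202 F [-4.25 -1.87  0.52] 23.2 20.875
[ 0.33  0.41  0.14  2.03 -0.37  0.48  0.65]
```

```bash
cat > meas.py <<'E'
from h import *
def slot_angle(fn,crop=None):
    """th of the slot (rad short of the bar), bar line taken from its two engraved dashes / own edges in the same image"""
    im,p=load(fn);g=cv2.cvtColor(im,cv2.COLOR_BGR2GRAY);C=np.load("C.npy")-ax*1.6
    c=proj("wrist",C,p)[0];x,y=map(int,np.round(c));r=24
    w=g[y-r:y+r,x-r:x+r];m=(w<92).astype(np.uint8);n,l,s,ce=cv2.connectedComponentsWithStats(m,connectivity=4)
    for i in range(1,n):
        if s[i,4]>40: print("comp",s[i],ce[i]+[x-r,y-r])
    return g,m,l,s,ce,(x-r,y-r),p,c
E
python3 - <<'E'
from meas import *
S2=np.load("S2.npy");C=np.load("C.npy");t=np.array([81.4,-.7,0])
q=blade(0.03);arm.move_linear(tippos(C-ax*5.5,q,t),q,60);arm.move_linear(tippos(C+ax*60,q,t),q,150)
o=arm.get_obs();print(o["time"],o["contact_force"],o["opening"])
im,p=snap("pics/w8.png");r=slot_angle("pics/w8.png");print("pred",r[7])
cv2.imwrite("pics/w8v.png",cv2.resize(im[110:260,220:420,::-1],None,fx=4,fy=4,interpolation=cv2.INTER_CUBIC))
E
```

```text
21.7417 [ 0.12140312 -0.19593626 -3.96660707] 23.363584967573605
comp [ 19  11   9  30 222] [319.23423423 185.13513514]
pred [320.07666618 183.73629188]
```

View pics/w8v.png

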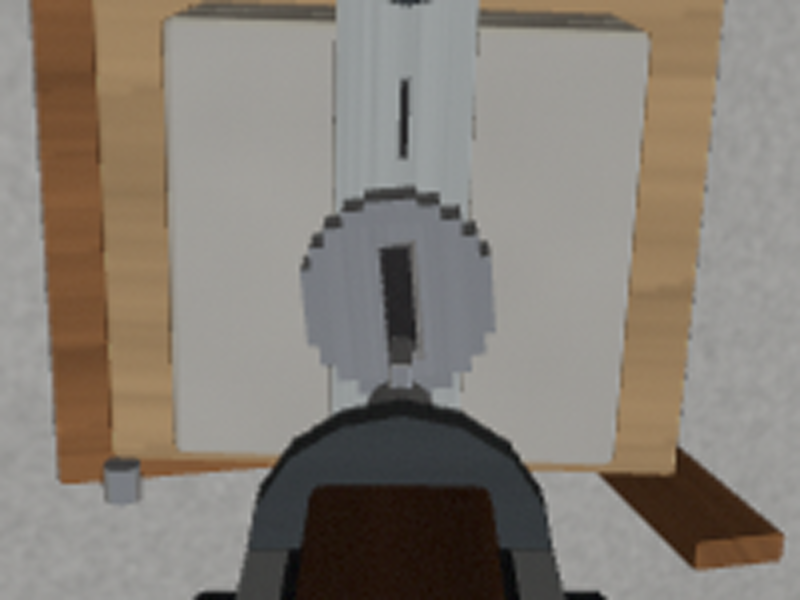

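```bash
cat >> meas.py <<'E'
def measure(fn):
    g,m,l,s,ce,o,p,c=slot_angle(fn)
    k=1+np.argmax(s[1:,4]);y0=s[k,1]+1;P=[]
    for y in range(y0+1,y0+21):
        row=255-np.clip(g[y+o[1],o[0]:o[0]+48].astype(float),40,125)-130
        xs=np.where(l[y]==k)[0];sl=slice(xs.min()-2,xs.max()+3);w=row[sl];P.append((np.arange(48)[sl]@w/w.sum()+o[0],y+o[1]))
    P=np.array(P);a=np.polyfit(P[:,1],P[:,0],1);u=[[np.polyval(a,P[0,1]),P[0,1]],[np.polyval(a,P[-1,1]),P[-1,1]]]
    X=plane("wrist",u,pose=p,p0=np.load("C.npy"),n=ax);v=X[0]-X[1]
    # bar dash near the cap, visible above it in the picture
    q=proj("wrist",np.load("C.npy")+b*0,p)
    res=np.std(P[:,0]-np.polyval(a,P[:,1]));print("slot th",np.arctan2(v@e,v@b),np.arctan2(-v@e,-v@b),"res",res);return g,p
E
python3 - <<'E'
from meas import *
g,p=measure("pics/w8.png")
w=g[124:155,312:332]; P=[]
for y in range(131,148):
    row=np.clip(190-g[y,314:328].astype(float)-40,0,200); P.append((np.arange(314,328)@row/row.sum(),y))
P=np.array(P);a=np.polyfit(P[:,1],P[:,0],1);print("dash fit",a,np.std(P[:,0]-np.polyval(a,P[:,1])))
X=plane("wrist",[[np.polyval(a,131),131],[np.polyval(a,148),148]],pose=p,p0=np.load("C.npy")-20*ax,n=ax);v=X[0]-X[1];print("bar by dash",np.arctan2(v@e,v@b),X)
print(g[133:147:4,312:332])
S2=np.load("C.npy")
# bar line: centre of cap to dash centre
E
```

```text
comp [ 19  11   9  30 222] [319.23423423 185.13513514]
slot th -0.1098755741949577 3.0317170793948356 res 0.06837256874357965
dash fit [-3.15666313e-02  3.24952779e+02] 0.06412376513425437
bar by dash 0.00047330891202687435 [[ 533.50124311 -182.92941023  129.87835928]
 [ 533.08566029 -198.63773746  129.8763605 ]]
[[155 149 154 156 157 156 156 154  55  42 125 148 152 156 158 157 157 155
  155 153]
 [154 149 154 157 157 156 155 153  57  41 125 148 153 157 159 157 158 154
  154 151]
 [154 150 154 156 156 157 155 130  51  41 149 149 153 157 158 157 157 154
  154 151]
 [153 150 155 157 156 156 155 130  51  42 148 149 154 158 157 157 156 154
  154 151]]
```

The slot is 0.110 rad short of the bar; the bar direction from the dash agrees with my model to 0.0005 rad. The effective play is 0.205, so I'll re-seat the blade, turn to −0.205 and look again.

```bash
python3 - <<'E'
from meas import *
C=np.load("C.npy");t=np.array([81.4,-.7,0]);f0=np.array(arm.get_obs()["contact_force"])
q=blade(.11);arm.move_linear(tippos(C+ax*8,q,t),q,150);arm.move_linear(tippos(C-ax*2,q,t),q,60);arm.move_linear(tippos(C-ax*6.2,q,t),q,40)
def rep():
    o=arm.get_obs();print(((np.array(o["tcp_pos"])+Ro.from_quat(o["orientation"]).apply(t)-C)@ax).round(2),((np.array(o["contact_force"])-f0)@ax).round(2),(np.array(o["torque"])@ax).round(3),o["time"])
rep()
for th in (0,-.1,-.205):
    q=blade(th);arm.move_linear(tippos(C-ax*6.3,q,t),q,60);rep()
q=blade(-.03);arm.move_linear(tippos(C-ax*5.5,q,t),q,60);arm.move_linear(tippos(C+ax*60,q,t),q,150)
im,p=snap("pics/w9.png");measure("pics/w9.png");rep()
E
```

```text
-6.4 -0.52 -0.063 22.8667
-6.31 -0.79 0.006 23.125
-6.36 -0.14 0.13 23.375
-6.45 -1.45 0.185 23.6333
comp [11  0 24  3 44] [318.5        159.68181818]
comp [ 19  12   9  30 230] [319.36521739 185.23913043]
slot th -0.005249247285891652 3.1363434063039017 res 0.054708465551562696
59.2 0.36 0.02 24.5917
```

The slot is now within 0.005 rad of the bar. Next I'll hang the driver back using the recorded grasp pose.

```bash
python3 - <<'E'
from h import *
np.set_printoptions(precision=2,suppress=True)
z=np.load("grasp.npz");G=np.array([587.9,293.9,106.39]);q=down(np.radians(103))
p=arm.get_obs()["tcp_pos"];arm.move_linear([p[0],p[1],p[2]+35],max_speed=200)
arm.goto([G[0]-10,G[1],295],q);arm.move_linear([G[0],G[1],205],q,150)
print(arm.get_obs()["time"],arm.get_obs()["tcp_pos"])
f0=np.array(arm.get_obs()["contact_force"])
for zz in (150,115,109,107.5,106.5,105.5,104.5,103.5):
    arm.move_linear([G[0],G[1],zz],q,90 if zz>=109 else 30);o=arm.get_obs();d=np.array(o["contact_force"])-f0;print(zz,np.array(o["tcp_pos"]),d)
    if np.linalg.norm(d)>7: break
print(o["time"])
im,p=snap("pics/w10.png");cv2.imwrite("pics/w10v.png",cv2.resize(im[120:320,190:450,::-1],None,fx=3,fy=3,interpolation=cv2.INTER_CUBIC))
E
```

```text
27.5667 [588.51 294.12 205.92]
150 [588.28 294.22 150.44] [-0.25  0.19 -1.26]
115 [587.86 293.98 114.73] [-1.05  0.08 -0.42]
109 [587.8  293.81 108.89] [-1.25  0.17 -0.03]
107.5 [587.94 293.91 107.59] [0.16 0.17 0.12]
106.5 [587.87 293.87 106.46] [-0.68 -0.16 -0.37]
105.5 [587.96 293.94 106.37] [-2.91 -0.83  7.25]
29.8667
```

View pics/w10v.png

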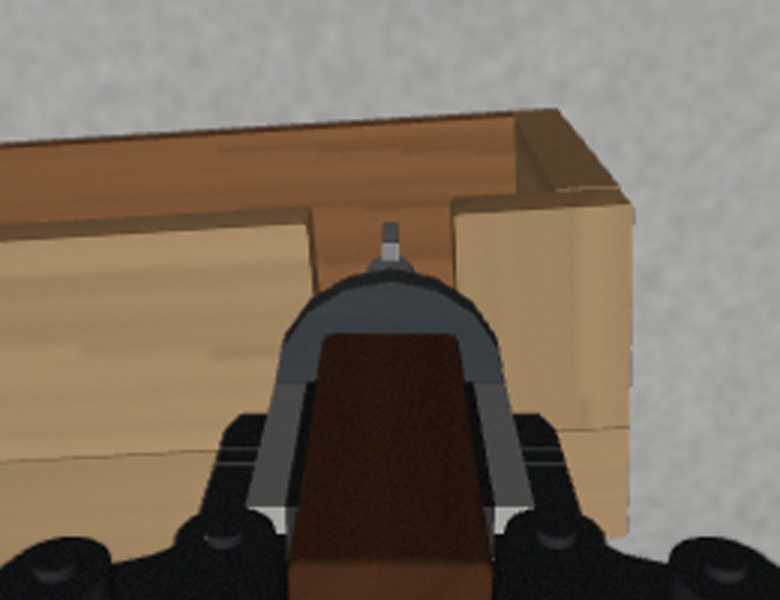

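The driver's flange rests on the rack at the original height (106.4) and the shank is centred in the notch. I'll release, back away straight up and check.

```bash
python3 - <<'E'
from h import *
p=arm.get_obs()["tcp_pos"];q=down(np.radians(103))
arm.move_linear([587.9,293.9,106.2],q,30)
arm.ungrasp();arm.move_linear([587.9,293.9,230],q,120);arm.move_linear([440,250,330],q,250)
a=arm.read_camera("scene")[...,::-1];b_=arm.read_camera("top")[...,::-1]
o=arm.get_obs();print(o["time"],o["contact_force"],o["opening"])
c=lambda im,x,y,w,h:cv2.resize(im[y:y+h,x:x+w],(400,300),interpolation=cv2.INTER_CUBIC)
cv2.imwrite("pics/end.png",np.vstack([np.hstack([c(a,376,170,112,84),c(b_,184,140,100,75)]),np.hstack([c(a,150,170,128,96),c(b_,370,145,112,84)])]))
a0=cv2.imread("pics/scene0.png");d=np.abs(a.astype(int)-a0).max(2);print("key/cup diff scene",d[195:232,395:430].max(),d[240:285,310:345].max(),"driver",(d[175:215,440:480]>40).sum())
E
```

```text
32.9583 [ 0.16229867 -0.29151609  0.34865725] 85.26769314189681
key/cup diff scene 7 7 driver 0
```

View pics/end.png

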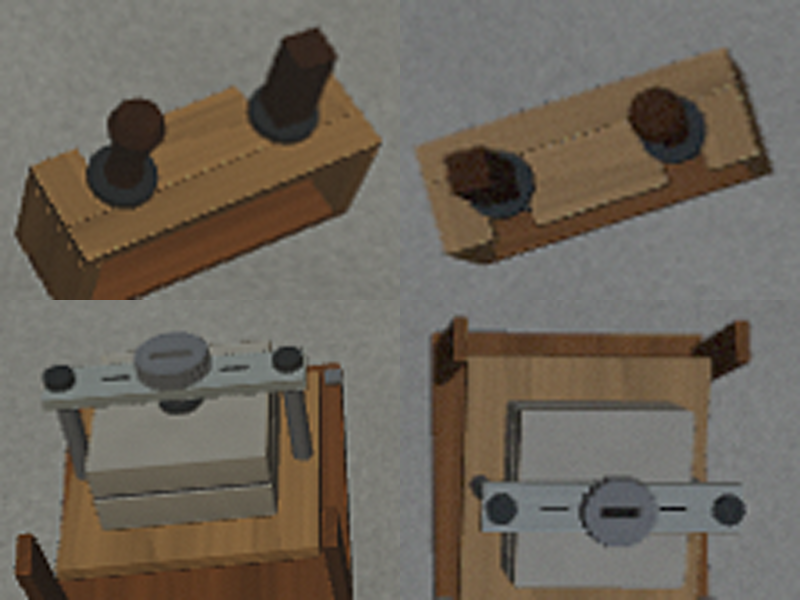

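The slot lies along the clamp bar, the driver hangs as it did at the start, and the key and cup look unmoved. I'm handing the job in.

```bash
python3 -c "
from station import arm
arm.close_job()"
```

```text
the job is handed in; nothing more can be done
```

The job is done and handed in. The clamp screw's slot lies along the bar, and the driver is back upright in its notch. It took about 33 s of the 59 s allowed.

**What I did:**
- **Seating:** I took the driver from the rack and set its blade in the slot, square on the screw's axis, which leans about 0.272 rad. The tool's tilt off that axis was under 0.1° during the main turn. Nudging the blade sideways met the slot walls at about ±1.7 mm across and ±2.8 mm along, so it was really in the slot.
- **Turning:** I turned the screw clockwise, staying square. A look after the first turn showed the slot 0.11 rad short. I re-seated the blade and finished the turn.
- **Returning:** I hung the driver back where it came from. Its flange met the rack at the same height as at the pickup, within about 0.1 mm.

**Last checks:**
- **Slot:** it measured 0.005 rad from the bar line, and the final pictures show the two lined up.
- **Driver, key and cup:** the scene picture matched the one from the start at all three.
- **Arm:** the gripper was clear and touching nothing.

**What disagreed:**
- **Camera calibration:** the wrist camera's reported calibration shifted by about 2 mm between poses. I used one fixed, corrected value and compared blade and slot in the same picture instead.
- **Slot depth:** the blade stopped about 5 mm below where I had measured the slot's mouth, not the expected 9 mm. The mouth height was probably measured a few mm too low. This did no harm, since the sideways nudges had shown the blade was in the slot.

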